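Turn the row of stripped parts round for reassembly

ROBOT

A 6-joint arm with a two-finger parallel gripper is mounted at the origin on a cart in front of the work surface, level with it; the furniture and walls round the work are solid. World frame = base frame: x ahead of the robot, y to its left, z up, the work surface at z = 0. Lengths are in mm, angles in rad, forces in N, time in s.
With the tool pointing down it reaches from about 275 to 750 mm from the base axis. Payload 10.2 kg.
Tool frame: the origin (TCP) lies at the very end of the fingers, on their centre line; the grasp point (between the pads) lies 19 mm behind it (ctrl.hold_point_z is the distance from the TCP to the grasp point, in mm); z points along the fingers, y is the direction in which the jaws open and shut (so a half turn about z gives the same grasp; the last joint's range is limited). The gripper opens to 85 mm and grips with 20 to 120 N. Pads are 22 mm wide; open, the fingers measure 114 mm over their backs; the gripper's body (76 mm by 85 mm) begins 54 mm behind the grasp point. The pads swing forward as they close: fully open they stand 13 mm farther back than shut.
Start: joints at [0.932, 0.313, 1.498, -0, 1.331, -0.223], TCP at [212.072, 480.267, 231.294] pointing down, gripper open.
Joint ranges: [-2.94, 2.94], [-0.97, 2.17], [0.19, 2.56], [-1.23, 4.37], [0.02, 3.11], [-2.88, 2.88]. Speed limits (rad/s): [2.39, 2.39, 3.01, 3.14, 3.14, 3.14].

INTERFACE

Orientations are given as a unit quaternion [w, x, y, z].
In Python, from rig import readout, cams, workorder, spotter, ctrl gives the robot as it stands.
- The arm moves only by the tool step_arm, never from a script. Its argument "plan" is text: rows parted by semicolons, each of 5 numbers parted by spaces: the shift along the tool's x, y, z in cm, then the turn about the tool's z in degrees, then the opening in per cent of the stroke, from 0 (shut) to 100 (fully open). In form: x y z twist gripper; .... A call has 1 to 10 rows; each row is the pose to reach, as a shift and turn from the pose commanded when the call began, along the tool's axes at that moment; what a row does not reach only later rows make up. A row lasts 1/10 s, in which the tool goes at most 50 mm and 8.59 degrees, less where a joint would pass 70% of its speed; a pose out of reach is approached as far as the arm can. A call with a gripper value outside its range is refused whole. The fingers move at their own pace and stop on an object; "grip_force" is the grip in N (left out, the last holds). Time passes only in rows, so rows that repeat a pose let the fingers close. It gives the time, the measured TCP pose, the force and the opening at its end, in the units of the state.
- readout.sense(): the state, without advancing time (a new reading comes with each control period).
- cams.capture(name): name is "side" or "top" or "wrist"; returns (picture, depth): 384x512x3 uint8, red, green, blue; 384x512 float32, mm along the optical axis (not along the pixel's ray), 0 where there is no reading.
- cams.camera_info(name): a dict with "vfov" (degrees; the focal length in pixels is half the picture's height over the tangent of half this angle, whatever the lens; pixels are square), "cx", "cy" (the principal point, pixels), "rvec" (rotation vector, rad) and "tvec" (3), from world to camera coordinates, as OpenCV has them. Camera axes: x right, y down, z forward; pixel columns grow to the right and rows downward; lengths in mm; the calibration is good to about 2 mm. The wrist camera is an equidistant fisheye: a pixel r from the principal point sees the ray r / f radians off the axis. A picture is of the moment at which its call begins: read the wrist's pose just before it. camera_info takes no time and is no camera call; for the wrist camera it gives the pose at the moment of the call.
- workorder.finish_job(): hands the job in, once; it reports no verdict.
Trained networks look in the newest picture that a camera, given by its name, has taken for a name from the list of things; names that differ only in an ending like _2 or _b are one class to them, and where a whole thing is asked for, a point or a joint stands for the part that bears it (a point fixed in the world has none). Each returns a list of dicts, best first, with "conf" (0 to 1); they miss things now and then, are a little off and sometimes report something else, mostly with a low value. They report only what shows in the picture. A call takes as long as a camera call. They do not tell look-alikes from the thing itself.
- spotter.regions_of(camera, target): "pixels" (384x512 bool, what is visible of it) and "extent" ([centre column, centre row, width, height] in pixels, round what is visible of it).
The state is a dict: "time_s": time; "joints": joint angles; "dq": joint speeds; "tau": joint torques, N m; "eef_pos": TCP position; "ee_rot": TCP orientation; "force": force on the tool from outside, world axes, zero at the start; "wrist_torque": the same for the moment, N m; "grip_width": opening from 0.0 (shut) to 1.0 (fully open).
Only numpy, scipy, OpenCV 4.12 (cv2) and the standard library are available. Lean on these libraries where they do the work, as an engineer would, in place of code of your own. Each camera call takes 0.05 s, during which the arm holds its last target. There are 200 camera calls.

TASK

The four parts on the full rack lie in the order in which they came off the machine; for reassembly, move them to the empty rack in the reverse order, one to a pad: the part now nearest the robot goes on the empty rack's farthest pad, the second on the second-farthest, and so on. Set each part down in the middle of its pad the way it stands now - sleeve upright, bearing and nut flat, block flat with its length along the rack - and let go of them all.

Things in the scene. Friction and masses are not known exactly. Their poses are not given: they have to be found in the camera images.
- sleeve_centre (a point): Centre (half-way up) of the steel sleeve: a plain tube standing on end, 42 mm outside diameter, 65 mm tall. Treat it as solid: grip it over its outside. z is its axis. Loose, about 0.2 kg.
- bearing_centre (a point): Centre (half-way up) of the ball bearing lying flat: a steel ring, 52 mm outside diameter, 15 mm thick. z is its axis. Loose, about 0.13 kg. Treat it as solid: grip it over its outside.
- block_centre (a point): Centre (half-way up) of the brass block lying flat with two small holes in its top: 32 mm along its x, 75 mm along its y, 25 mm high (z). It lies with its length (y) along the rack. Loose, about 0.5 kg.
- nut_centre (a point): Centre (half-way up) of the large hexagon nut lying flat: 24 mm across flats (along its x), 27 mm across corners (along its y), 12 mm thick (z). Loose, about 20 g.
- pad_sleeve: The pad of the full rack on which the steel sleeve stands at the start; it stays there (fixed) and so remembers that part's place in the row. Black rubber-topped plywood pad, 76 mm along its x, 60 mm along its y, 8 mm thick, the four alike. Origin: centre of its underside, 10 mm above the worktop; its top is at z = 0.018.
- pad_bearing: The pad of the full rack on which the ball bearing stands at the start; it stays there (fixed) and so remembers that part's place in the row. Black rubber-topped plywood pad, 76 mm along its x, 60 mm along its y, 8 mm thick, the four alike. Origin: centre of its underside, 10 mm above the worktop; its top is at z = 0.018.
- pad_block: The pad of the full rack on which the brass block stands at the start; it stays there (fixed) and so remembers that part's place in the row. Black rubber-topped plywood pad, 76 mm along its x, 60 mm along its y, 8 mm thick, the four alike. Origin: centre of its underside, 10 mm above the worktop; its top is at z = 0.018.
- pad_nut: The pad of the full rack on which the nut stands at the start; it stays there (fixed) and so remembers that part's place in the row. Black rubber-topped plywood pad, 76 mm along its x, 60 mm along its y, 8 mm thick, the four alike. Origin: centre of its underside, 10 mm above the worktop; its top is at z = 0.018.
- rack_from: The full rack, with a part on each pad at the start; left or right of the red tool tin. Fixed wooden board, 340 mm long (its x, pointing away from the robot within 0.2 rad), 100 wide (y), 10 thick, end cheeks 8 mm thick, 20 high; pads (76 x 60 mm, tops at z = 0.018) centred at x = -120, -40, 40, 120 mm, y = 0. Origin: centre of its underside, z = 0. A bench vice stands to the left: pass it above 0.23 m.
- rack_to: The empty rack, across the tin from the full one. Fixed wooden board, 340 mm long (its x, pointing away from the robot within 0.2 rad), 100 wide (y), 10 thick, end cheeks 8 mm thick, 20 high; pads (76 x 60 mm, tops at z = 0.018) centred at x = -120, -40, 40, 120 mm, y = 0. Origin: centre of its underside, z = 0. Smallest x is nearest the robot.
Mind the look-alikes: they are no part of the job. What is shaped like the part that bears sleeve_centre but orange is not meant. Leave any blue look-alike of the part that bears nut_centre alone.

How it is judged:
By the outcome, as a careful person would: the job done as asked, in the order asked, and still so for the second after the job is handed in, with the robot touching nothing.
It also fails if it takes over 112 s, if anything falls off the work surface, if the arm or the gripper's body presses on something with over 40 N, if the wrist force passes 120 N, or if a joint passes its speed limit or range.

## Working session

There is one attempt and no reset: what is moved stays moved. The work goes in short steps, Python scripts to look and compute and a tool call to move; the robot and the scene stay as the last step left them, time stands still between calls to the robot, and variables do not carry over. Pictures are saved under pics/ and viewed, about 12 in all and at most 16, crops included, and the job is handed in when it is done.

Besides the shell and the picture viewer there is one more tool, called after "Emit:" by a JSON object that holds its "fn" and its "kwargs", one argument or row to a line. step_arm: Moves the arm, as the interface text tells. Its arguments: {"type":"object","properties":{"plan":{"type":"string"},"grip_force":{"type":"number"}},"required":["plan"]}

```bash
mkdir -p pics; cat > h.py <<'E'
import numpy as np, cv2
from scipy.spatial.transform import Rotation as R
from rig import readout, cams, workorder, spotter, ctrl
def cap(n,save=None):
    info=cams.camera_info(n); im,d=cams.capture(n)
    if save: cv2.imwrite(f'pics/{save}.png',im[:,:,::-1])
    return info,im,d
def world(info,d,rows,cols,fish=False):
    f=192/np.tan(np.radians(info['vfov'])/2)
    x=(cols-info['cx'])/f; y=(rows-info['cy'])/f; z=d[rows,cols]
    if fish:
        r=np.hypot(x,y); k=np.where(r>1e-6,np.tan(r)/np.maximum(r,1e-6),1); x=x*k;y=y*k
    p=np.stack([x*z,y*z,z],-1)
    Rm=R.from_rotvec(np.ravel(info['rvec'])).as_matrix()
    return (p-np.ravel(info['tvec']))@Rm
E
python3 - <<'E'
from h import *
info,im,d=cap('top','top1')
print({k:np.round(v,3) for k,v in info.items()})
for t in ['sleeve_centre','bearing_centre','block_centre','nut_centre','rack_from','rack_to']:
    for r in spotter.regions_of('top',t)[:3]:
        m=r['pixels']&(d>0); rr,cc=np.nonzero(m)
        P=world(info,d,rr,cc)
        print(t,round(r['conf'],2),np.round(r['extent']),np.round(np.median(P,0)),np.round(P.min(0)),np.round(P.max(0)))
cap('side','side1')
s=readout.sense();print(s['time_s'],s['eef_pos'],s['ee_rot'],s['grip_width'],ctrl.hold_point_z)
E
```

```text
{'vfov': np.float64(57.075), 'cx': np.float64(258.654), 'cy': np.float64(195.237), 'rvec': array([ 2.143, -2.205,  0.107]), 'tvec': array([ 12.208, 512.652, 877.284])}
sleeve_centre 0.79 [287. 156.  16.  23.] [608. -78.  45.] [ 585. -105.   -4.] [642. -57.  69.]
sleeve_centre 0.59 [345. 174.  27.  23.] [ 558. -217.   55.] [ 536. -247.   14.] [ 589. -193.   87.]
bearing_centre 0.69 [346. 171.  24.  20.] [ 560. -219.   63.] [ 538. -259.    8.] [ 590. -195.   87.]
bearing_centre 0.65 [350. 207.  21.  21.] [ 476. -226.   32.] [ 455. -250.   17.] [ 501. -199.   38.]
block_centre 0.61 [354. 236.  21.  32.] [ 403. -236.   43.] [ 361. -268.   10.] [ 443. -212.   48.]
nut_centre 0.42 [337. 145.  10.  14.] [ 637. -206.   28.] [ 625. -221.   15.] [ 652. -192.   34.]
rack_from 0.72 [346. 190.  66. 141.] [ 517. -212.   10.] [ 344. -302.   -3.] [ 700. -154.   84.]
rack_from 0.43 [336. 147.  31.  27.] [ 637. -207.   18.] [ 600. -241.    9.] [ 678. -176.   33.]
rack_from 0.2 [352. 236.  29.  38.] [ 399. -223.   18.] [ 362. -275.    7.] [ 440. -208.   24.]
rack_to 0.69 [179. 192.  46. 137.] [527. 199.  16.] [361. 138.  -1.] [705. 264.  23.]
0.4 [212.04332557 480.22973274 231.21477891] [-4.42641556e-05  2.06391631e-01  9.78469461e-01 -8.55457867e-05] 1.0051417516993324 18.700000000000003
```

View pics/top1.png

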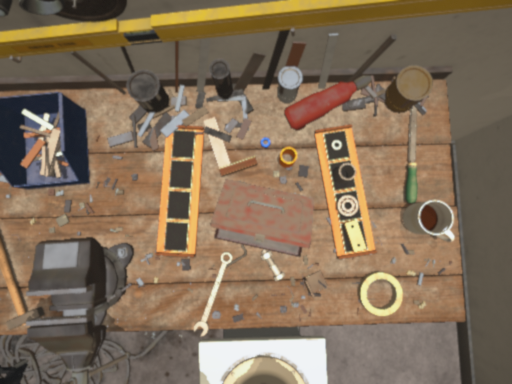

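View pics/side1.png

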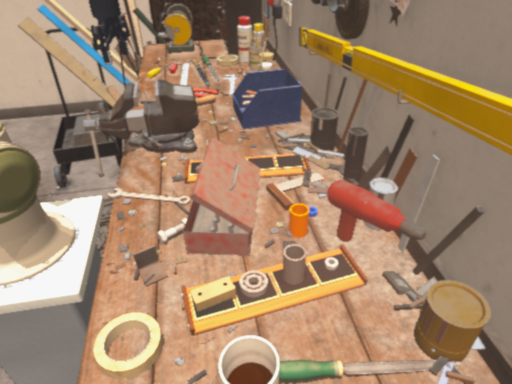

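The top view shows the full rack on the right. From nearest to farthest it holds the block (355,236), bearing (347,206), sleeve (346,172) and nut (337,145). The empty rack is at (180,190). The look-alikes are the orange sleeve at (288,156) and the blue nut at (265,142), and neither stands on the rack. The side view shows the same order.

```bash
python3 - <<'E'
from h import *
info,im,d=cap('top')
big=cv2.resize(im[110:265,150:390],None,fx=3.3,fy=3.3,interpolation=cv2.INTER_CUBIC);cv2.imwrite('pics/crop1.png',big[:,:,::-1])
f=192/np.tan(np.radians(info['vfov'])/2)
Rm=R.from_rotvec(np.ravel(info['rvec'])).as_matrix();C=-Rm.T@np.ravel(info['tvec']);print('cam',C)
for t in ['rack_from','rack_to']:
    r=spotter.regions_of('top',t)[0]
    rr,cc=np.nonzero(r['pixels']); P=world(info,d,rr,cc)
    k=(P[:,2]>3)&(P[:,2]<28); P=P[k]
    rc=cv2.minAreaRect(P[:,:2].astype(np.float32)); print(t,rc)
    hsv=cv2.cvtColor(im,cv2.COLOR_RGB2HSV)
    # dark pads
    m=((hsv[...,2]<70)&r['pixels']).astype(np.uint8)
    n,l,s,c=cv2.connectedComponentsWithStats(m)
    for i in range(1,n):
        if s[i,4]>60:
            a,b=np.nonzero(l==i); ray=np.stack([(b-info['cx'])/f,(a-info['cy'])/f,np.ones(len(a))],-1)@Rm
            Q=C+ray*((18-C[2])/ray[:,2])[:,None]; print(' pad',s[i,4],np.round(Q.mean(0),1),cv2.minAreaRect(Q[:,:2].astype(np.float32)))
# tin height, tall things between racks
rr,cc=np.mgrid[100:300,10:400]; P=world(info,d,rr.ravel(),cc.ravel())
for y0 in range(-300,600,100):
    k=(P[:,1]>y0)&(P[:,1]<y0+100)&(P[:,0]>200)&(P[:,0]<720); print(y0,np.round(P[k,2].max() if k.any() else -1), np.round(P[k][P[k,2].argmax()]) if k.any() else '')
cap('wrist','w1')
E
```

```text
cam [427.35776854   1.92213482 921.92728117]
rack_from ((519.3151245117188, -226.07571411132812), (341.33966064453125, 104.23361206054688), 8.092483520507812)
rack_to ((532.89306640625, 201.3421630859375), (99.64713287353516, 340.8402099609375), 85.2254638671875)
 pad 402 [654.3 191.   18. ] ((654.1807250976562, 190.7567596435547), (45.191490173339844, 61.53544235229492), 85.89969635009766)
 pad 408 [575.  197.7  18. ] ((574.9542236328125, 197.68881225585938), (45.282100677490234, 60.95956039428711), 85.05799865722656)
 pad 420 [495.  204.4  18. ] ((495.5544738769531, 204.64173889160156), (45.865726470947266, 59.096561431884766), 88.35234832763672)
 pad 434 [415.4 210.7  18. ] ((415.4000549316406, 210.77589416503906), (45.13623809814453, 61.137413024902344), 85.36996459960938)
-300 134.0 [ 717. -202.  134.]
-200 165.0 [ 392. -106.  165.]
-100 167.0 [407. -51. 167.]
0 922.0 [427.   2. 922.]
100 163.0 [445. 102. 163.]
200 33.0 [641. 257.  33.]
300 176.0 [310. 377. 176.]
400 177.0 [307. 473. 177.]
500 89.0 [572. 512.  89.]
```

View pics/crop1.png

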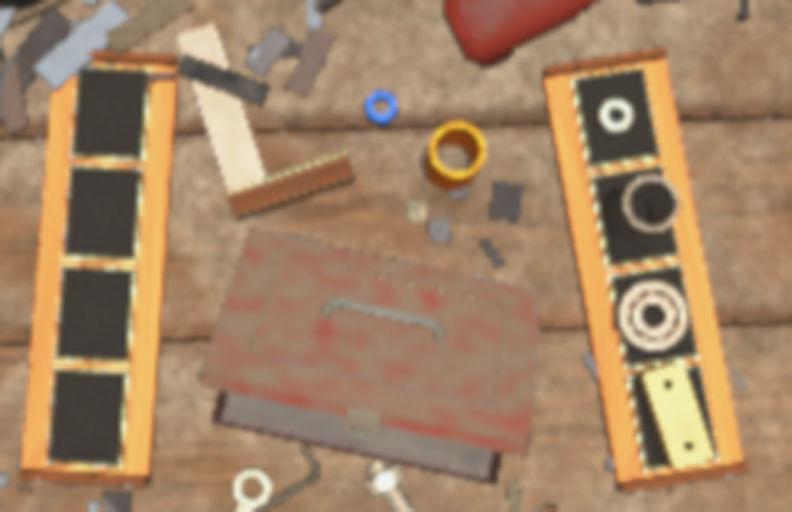

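View pics/w1.png

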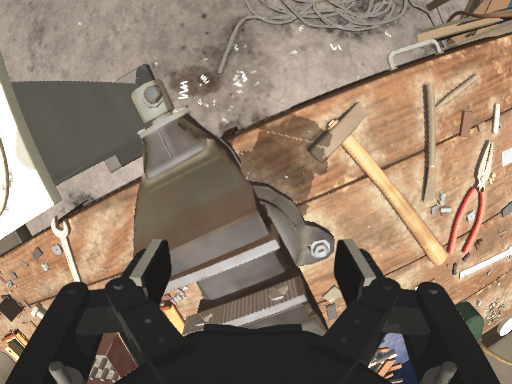

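```bash
cat >> h.py <<'E'
def goal(x,y,z,yaw=None,note=''):
    "shift (cm, tool axes) and twist (deg) from the current pose; yaw = world direction of tool y in deg"
    s=readout.sense(); w,a,b,c=s['ee_rot']; r=R.from_quat([a,b,c,w]); 
    sh=r.inv().apply(np.array([x,y,z])-s['eef_pos'])/10; ty=r.apply([0,1,0]); cur=np.degrees(np.arctan2(ty[1],ty[0]))
    tw=0 if yaw is None else -((yaw-cur+180)%360-180)
    print(note,'shift',np.round(sh,2),'twist',np.round(tw,1),'| pos',np.round(s['eef_pos'],1),'yaw',round(cur,1),'t',s['time_s'],'w',round(s['grip_width'],3),'F',np.round(s['force'],1))
E
python3 -c "
from h import *
goal(480,-230,270,98.1)"
```

```text
shift [-53.2  -54.15  -3.87] twist -31.9 | pos [212.1 480.3 231.3] yaw 66.2 t 0.6 w 1.0 F [-0.2  0.1  0.2]
```

Emit:
{"fn": "step_arm", "kwargs": {
  "plan": "0 0 -3.9 0 100; -53.2 -54.2 -3.9 -31.9 100; -53.2 -54.2 -3.9 -31.9 100; -53.2 -54.2 -3.9 -31.9 100; -53.2 -54.2 -3.9 -31.9 100; -53.2 -54.2 -3.9 -31.9 100; -53.2 -54.2 -3.9 -31.9 100; -53.2 -54.2 -3.9 -31.9 100; -53.2 -54.2 -3.9 -31.9 100; -53.2 -54.2 -3.9 -31.9 100"
}}

```text
time_s: 1.6
eef_pos: [362.9, 80.8, 270.8]
ee_rot: [0.001, -0.07, 0.998, -0.0]
force: [1.7, 0.4, 0.3]
grip_width: 1.003
```

```bash
python3 -c "
from h import *
goal(480,-230,270,98.1)"
```

```text
shift [ -7.23 -32.42   0.1 ] twist -0.0 | pos [362.9  80.8 270.8] yaw 98.1 t 1.6 w 1.003 F [1.7 0.4 0.3]
```

Emit:
{"fn": "step_arm", "kwargs": {
  "plan": "-7 -32 0 0 100; -7 -32 0 0 100; -7 -32 0 0 100; -7 -32 0 0 100; -7 -32 0 0 100; -7 -32 0 0 100; -7 -32 0 0 100; -7 -32 0 0 100; -7 -32 0 0 100; -7 -32 0 0 100"
}}

```text
time_s: 2.6
eef_pos: [476.8, -223.3, 270.7]
ee_rot: [0.0, -0.071, 0.997, 0.0]
force: [0.0, -0.5, 1.0]
grip_width: 0.996
```

```bash
python3 - <<'E'
from h import *
goal(480,-230,270,98.1)
info,im,d=cap('wrist','w2')
print({k:np.round(v,3) for k,v in info.items()}); print((d>0).mean())
for t in ['sleeve_centre','bearing_centre','block_centre','nut_centre','rack_from']:
    for r in spotter.regions_of('wrist',t)[:3]:
        m=r['pixels']&(d>0); rr,cc=np.nonzero(m)
        P=world(info,d,rr,cc,True); top=np.percentile(P[:,2],90); Q=P[abs(P[:,2]-top)<5]
        print(t,round(r['conf'],2),np.round(r['extent']),'top',round(top,1),np.round(Q.mean(0),1),cv2.minAreaRect(Q[:,:2].astype(np.float32)))
E
```

```text
shift [-0.23 -0.71  0.07] twist 0.0 | pos [ 476.8 -223.3  270.7] yaw 98.1 t 2.6 w 0.996 F [ 0.  -0.5  1. ]
{'vfov': np.float64(65.706), 'cx': np.float64(252.281), 'cy': np.float64(186.987), 'rvec': array([-1.914, -2.205, -0.343]), 'tvec': array([ 289.064, -470.414,  284.898])}
0.9951222737630209
sleeve_centre 0.85 [249. 221.  30.  52.] top 83.6 [ 559.2 -217.1   82.9] ((559.3622436523438, -217.24684143066406), (42.31593704223633, 41.03700256347656), 9.088022232055664)
sleeve_centre 0.85 [328. 255.  19.  47.] top 65.3 [607.8 -95.   64.8] ((609.4965209960938, -94.0458755493164), (37.46717834472656, 13.745063781738281), 11.054113388061523)
sleeve_centre 0.72 [245.  95.  49.  59.] top 19.9 [ 401.1 -246.2   18.4] ((402.10345458984375, -242.35842895507812), (75.61106872558594, 60.31104278564453), 7.666990756988525)
bearing_centre 0.73 [251. 159.  38.  40.] top 34.7 [ 480.4 -226.6   33.3] ((480.47918701171875, -226.64572143554688), (50.98088836669922, 49.82508087158203), 8.747941017150879)
bearing_centre 0.25 [245. 154.  44.  61.] top 19.8 [ 476.9 -236.9   18.5] ((481.056884765625, -231.7669219970703), (76.02085876464844, 59.9693717956543), 8.166325569152832)
block_centre 0.82 [250. 101.  31.  62.] top 44.9 [ 405.1 -239.2   43.8] ((405.0195617675781, -239.21273803710938), (74.52022552490234, 32.54865646362305), 16.27510643005371)
nut_centre 0.56 [250. 259.  17.  21.] top 31.3 [ 636.6 -207.    30.1] ((637.6170043945312, -207.00270080566406), (24.02704620361328, 25.666240692138672), 8.838393211364746)
rack_from 0.87 [247. 175.  77. 228.] top 18.0 [ 498.1 -229.    18.8] ((520.3547973632812, -226.19410705566406), (339.55682373046875, 99.42265319824219), 7.729363918304443)
```

View pics/w2.png

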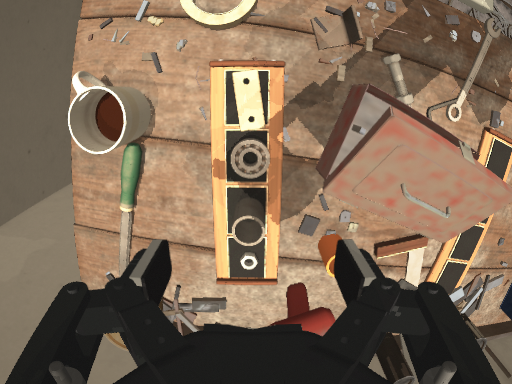

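```bash
python3 -c "
from h import *
goal(405,-239.2,100,106.3)"
```

```text
shift [ 7.34 -0.51 17.07] twist -8.2 | pos [ 476.9 -223.8  270.8] yaw 98.1 t 2.9 w 1.002 F [-0.9 -0.4 -0.4]
```

Emit:
{"fn": "step_arm", "kwargs": {
  "plan": "7.3 -0.5 17 -8.2 65; 7.3 -0.5 17 -8.2 65; 7.3 -0.5 17 -8.2 65; 7.3 -0.5 17 -8.2 65; 7.3 -0.5 17 -8.2 65; 7.3 -0.5 17 -8.2 65; 7.3 -0.5 17 -8.2 65; 7.3 -0.5 17 -8.2 65"
}}

```text
time_s: 3.7
eef_pos: [406.5, -239.9, 102.1]
ee_rot: [0.001, -0.142, 0.99, -0.001]
force: [-0.0, -0.2, 0.3]
grip_width: 0.651
```

```bash
python3 - <<'E'
from h import *
goal(405,-239.2,22,106.3)
info,im,d=cap('wrist','w3')
for t in ['block_centre','rack_from','rack_to']:
    for r in spotter.regions_of('wrist',t)[:1]:
        m=r['pixels']&(d>0); rr,cc=np.nonzero(m)
        P=world(info,d,rr,cc,True); top=np.percentile(P[:,2],90); Q=P[abs(P[:,2]-top)<5]
        print(t,round(r['conf'],2),np.round(r['extent']),'top',round(top,1),np.round(Q.mean(0),1),cv2.minAreaRect(Q[:,:2].astype(np.float32)))
E
```

```text
shift [0.14 0.13 8.01] twist 0.0 | pos [ 406.5 -239.9  102.1] yaw 106.3 t 3.7 w 0.651 F [-0.  -0.2  0.3]
block_centre 0.73 [258. 199.  41. 105.] top 44.6 [ 402.5 -239.8   43.7] ((405.373046875, -239.0001983642578), (75.64695739746094, 32.10039138793945), 16.011688232421875)
rack_from 0.72 [256. 223. 132. 207.] top 19.9 [ 359.1 -250.2   19.9] ((446.6612854003906, -227.79437255859375), (202.05638122558594, 97.43498992919922), 13.393854141235352)
```

Emit:
{"fn": "step_arm", "kwargs": {
  "plan": "0.1 0.1 4 0 65; 0.1 0.1 8 0 65; 0.1 0.1 8 0 65; 0.1 0.1 8 0 65; 0.1 0.1 8 0 20; 0.1 0.1 8 0 20; 0.1 0.1 8 0 20; 0.1 0.1 8 0 20; 0.1 0.1 8 0 20; 0.1 0.1 8 0 20",
  "grip_force": 60
}}

```text
time_s: 4.9
eef_pos: [405.0, -239.5, 22.5]
ee_rot: [0.001, -0.142, 0.99, -0.001]
force: [-1.1, 1.2, 8.4]
grip_width: 0.362
```

```bash
python3 -c "
from h import *
goal(405,-239.2,255,106.3)
goal(532,0,255,85.3)
goal(654,191,255,85.3)"
```

```text
shift [ -0.05  -0.04 -23.25] twist -0.0 | pos [ 405.  -239.5   22.5] yaw 106.3 t 4.9 w 0.362 F [-1.1  1.2  8.4]
 shift [-18.95  19.36 -23.27] twist 21.0 | pos [ 405.  -239.5   22.5] yaw 106.3 t 4.9 w 0.362 F [-1.1  1.2  8.4]
 shift [-36.01  34.27 -23.29] twist 21.0 | pos [ 405.  -239.5   22.5] yaw 106.3 t 4.9 w 0.362 F [-1.1  1.2  8.4]
```

Emit:
{"fn": "step_arm", "kwargs": {
  "plan": "0 0 -3 0 20; 0 0 -8 0 20; 0 0 -13 0 20; 0 0 -18 0 20; 0 0 -23.3 0 20; -3 3 -23.3 5 20; -7 7 -23.3 13 20; -18 17 -23.3 21 20; -36 34.3 -23.3 21 20; -36 34.3 -23.3 21 20"
}}

```text
time_s: 5.9
eef_pos: [518.9, -38.1, 254.3]
ee_rot: [0.0, 0.042, 0.999, -0.0]
force: [0.8, -0.6, -5.4]
grip_width: 0.364
```

```bash
python3 -c "
from h import *
goal(654,191,255,85.3)"
```

```text
shift [-11.55  23.95  -0.07] twist -0.1 | pos [518.9 -38.1 254.3] yaw 85.2 t 5.9 w 0.364 F [ 0.8 -0.6 -5.4]
```

Emit:
{"fn": "step_arm", "kwargs": {
  "plan": "-3 23.6 0 0 20; -3 23.6 0 0 20; -3 23.6 0 0 20; -3 23.6 0 0 20; -3 23.6 0 0 20; -3 23.6 0 0 20; -3 23.6 0 0 20; -3 23.6 0 0 20"
}}

```text
time_s: 6.7
eef_pos: [567.8, 191.9, 253.8]
ee_rot: [-0.0, 0.042, 0.999, -0.0]
force: [-0.4, 0.8, -5.0]
grip_width: 0.355
```

```bash
python3 - <<'E'
from h import *
goal(654,191,100,85.3)
info,im,d=cap('wrist','w4')
for t in ['block_centre','rack_to']:
    for r in spotter.regions_of('wrist',t)[:1]:
        m=r['pixels']&(d>0); rr,cc=np.nonzero(m)
        P=world(info,d,rr,cc,True)
        if t=='rack_to':
            Q=P[(P[:,2]>3)&(P[:,2]<28)]
        else: Q=P
        print(t,round(r['conf'],2),np.round(r['extent']),np.round(Q.min(0)),np.round(Q.max(0)),np.round(Q.mean(0),1),cv2.minAreaRect(Q[:,:2].astype(np.float32)))
        if t=='rack_to':
            hsv=cv2.cvtColor(im,cv2.COLOR_RGB2HSV); m=((hsv[...,2]<70)&r['pixels']).astype(np.uint8)
            n,l,s,c=cv2.connectedComponentsWithStats(m)
            for i in range(1,n):
                if s[i,4]>100:
                    a,b=np.nonzero(l==i); Q=world(info,d,a,b,True); print(s[i,4],cv2.minAreaRect(Q[:,:2].astype(np.float32)))
E
```

```text
shift [-8.6   0.63 15.38] twist -0.1 | pos [567.8 191.9 253.8] yaw 85.2 t 6.7 w 0.355 F [-0.4  0.8 -5. ]
block_centre 0.84 [255. 249.  71. 140.] [529. 140.   1.] [827. 234. 278.] [560.  191.5 273.8] ((676.2196044921875, 194.9120635986328), (294.2705078125, 83.12876892089844), 10.861883163452148)
rack_to 0.76 [260. 114.  78. 227.] [357. 145.   3.] [676. 264.  24.] [484.1 205.2  15.4] ((515.44140625, 202.08816528320312), (100.92013549804688, 313.08795166015625), 84.9354476928711)
111 ((373.6388244628906, 213.0985565185547), (97.06926727294922, 3.2050795555114746), 84.66987609863281)
2330 ((435.3303527832031, 208.3497314453125), (53.92184829711914, 109.49978637695312), 85.09070587158203)
2196 ((495.1861572265625, 203.71664428710938), (53.8388786315918, 70.75370025634766), 85.814697265625)
1547 ((544.079833984375, 200.00418090820312), (53.91459274291992, 108.52192687988281), 84.67858123779297)
```

View pics/w4.png

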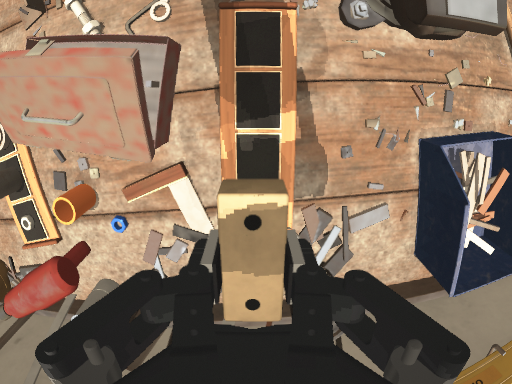

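```bash
python3 -c "
from h import *
goal(654.6,190.6,45,85.2)"
```

```text
shift [-8.63  0.61 20.89] twist -0.0 | pos [568.1 191.7 253.9] yaw 85.2 t 6.85 w 0.362 F [-0.  -0.5 -4.8]
```

Emit:
{"fn": "step_arm", "kwargs": {
  "plan": "-4.5 0.3 3 0 20; -8.6 0.6 6 0 20; -8.6 0.6 11 0 20; -8.6 0.6 16 0 20; -8.6 0.6 20.9 0 20; -8.6 0.6 20.9 0 20; -8.6 0.6 20.9 0 20; -8.6 0.6 20.9 0 20; -8.6 0.6 20.9 0 20"
}}

```text
time_s: 7.75
eef_pos: [655.8, 191.7, 48.1]
ee_rot: [0.003, 0.041, 0.999, 0.0]
force: [0.5, -0.3, -5.5]
grip_width: 0.363
```

```bash
python3 -c "
from h import *
goal(654.6,190.6,23,85.2)"
```

```text
shift [ 0.13 -0.12  2.51] twist 0.1 | pos [655.8 191.7  48.1] yaw 85.3 t 7.75 w 0.363 F [ 0.5 -0.3 -5.5]
```

Emit:
{"fn": "step_arm", "kwargs": {
  "plan": "0.1 -0.1 0.8 0 20; 0.1 -0.1 1.6 0 20; 0.1 -0.1 2 0 20; 0.1 -0.1 2 0 20; 0.1 -0.1 2 0 20; 0.1 -0.1 2 0 20"
}}

```text
time_s: 8.35
eef_pos: [653.4, 190.7, 24.8]
ee_rot: [0.0, 0.041, 0.999, 0.0]
force: [-0.0, 0.1, -6.0]
grip_width: 0.366
```

```bash
python3 -c "
from h import *
goal(654.6,190.6,23,85.2)"
```

```text
shift [-0.12 -0.    0.18] twist 0.1 | pos [653.4 190.7  24.8] yaw 85.3 t 8.35 w 0.366 F [-0.   0.1 -6. ]
```

Emit:
{"fn": "step_arm", "kwargs": {
  "plan": "-0.1 0 0.1 0 20; -0.1 0 0.2 0 20; -0.1 0 0.2 0 20; -0.1 0 0.2 0 50; -0.1 0 0.2 0 55; -0.1 0 0.2 0 55; -0.1 0 -2 0 55; -0.1 0 -6 0 55; -0.1 0 -11 0 55; -0.1 0 -16 0 55"
}}

```text
time_s: 9.35
eef_pos: [653.9, 190.6, 186.7]
ee_rot: [0.0, 0.041, 0.999, 0.0]
force: [1.1, 0.3, 0.2]
grip_width: 0.551
```

```bash
python3 -c "
from h import *
goal(654.6,190.6,250,85.2)
goal(500,0,250,98.1)
goal(480.5,-226.6,250,98.1)"
```

```text
shift [-0.07  0.01 -6.33] twist 0.1 | pos [653.9 190.6 186.7] yaw 85.3 t 9.35 w 0.551 F [1.1 0.3 0.2]
 shift [ 13.77 -20.26  -6.34] twist -12.8 | pos [653.9 190.6 186.7] yaw 85.3 t 9.35 w 0.551 F [1.1 0.3 0.2]
 shift [ 13.85 -43.    -6.34] twist -12.8 | pos [653.9 190.6 186.7] yaw 85.3 t 9.35 w 0.551 F [1.1 0.3 0.2]
```

Emit:
{"fn": "step_arm", "kwargs": {
  "plan": "0 0 -4 0 80; 2 -3 -6.3 0 80; 13.8 -43 -6.3 -12.8 80; 13.8 -43 -6.3 -12.8 80; 13.8 -43 -6.3 -12.8 80; 13.8 -43 -6.3 -12.8 80; 13.8 -43 -6.3 -12.8 80; 13.8 -43 -6.3 -12.8 80; 13.8 -43 -6.3 -12.8 80; 13.8 -43 -6.3 -12.8 80"
}}

```text
time_s: 10.35
eef_pos: [486.7, -211.7, 248.2]
ee_rot: [0.001, -0.07, 0.998, -0.0]
force: [0.8, -0.1, 0.5]
grip_width: 0.805
```

```bash
python3 -c "
from h import *
goal(480.5,-226.6,100,98.1)"
```

```text
shift [ 0.84 -1.37 14.82] twist -0.0 | pos [ 486.7 -211.7  248.2] yaw 98.1 t 10.35 w 0.805 F [ 0.8 -0.1  0.5]
```

Emit:
{"fn": "step_arm", "kwargs": {
  "plan": "0.3 -0.4 3 0 80; 0.3 -0.4 8 0 80; 0.3 -0.4 13 0 80; 0.3 -0.4 14.8 0 80; 0.3 -0.4 14.8 0 80; 0.3 -0.4 14.8 0 80"
}}

```text
time_s: 10.95
eef_pos: [485.9, -214.8, 100.8]
ee_rot: [0.001, -0.07, 0.998, -0.001]
force: [-0.6, -0.5, 0.8]
grip_width: 0.797
```

```bash
cat >> h.py <<'E'
def obs(t,top=None,tol=5):
    info,im,d=cap('wrist')
    for r in spotter.regions_of('wrist',t)[:2]:
        rr,cc=np.nonzero(r['pixels']&(d>0)); P=world(info,d,rr,cc,True)
        tp=top if top else np.percentile(P[:,2],90); Q=P[abs(P[:,2]-tp)<tol]
        if len(Q)>5: print(t,round(r['conf'],2),np.round(r['extent']),round(tp,1),np.round(Q.mean(0),1),cv2.minAreaRect(Q[:,:2].astype(np.float32)))
E
python3 -c "
from h import *
obs('bearing_centre')
goal(480.5,-226.6,21,98.1)"
```

```text
bearing_centre 0.76 [240. 191.  70.  68.] 34.4 [ 479.9 -226.8   32.9] ((480.4311828613281, -226.8514404296875), (50.14989471435547, 51.5599479675293), 9.467897415161133)
 shift [ 0.74 -1.06  8.04] twist -0.0 | pos [ 486.1 -214.9  101.4] yaw 98.1 t 11.05 w 0.802 F [-0.4  0.3 -0.3]
```

Emit:
{"fn": "step_arm", "kwargs": {
  "plan": "0.7 -1.1 1 0 80; 0.7 -1.1 4 0 80; 0.7 -1.1 7 0 80; 0.7 -1.1 8 0 80; 0.7 -1.1 8 0 80; 0.7 -1.1 8 0 45; 0.7 -1.1 8 0 45; 0.7 -1.1 8 0 45; 0.7 -1.1 8 0 45; 0.7 -1.1 8 0 45",
  "grip_force": 50
}}

```text
time_s: 12.05
eef_pos: [480.7, -227.1, 21.4]
ee_rot: [0.001, -0.07, 0.998, -0.001]
force: [-1.4, -1.2, 7.9]
grip_width: 0.581
```

```bash
python3 -c "
from h import *
goal(480.5,-226.6,250,98.1)
goal(574.9,197.3,250,85.2)"
```

```text
shift [-4.000e-02 -1.000e-02 -2.286e+01] twist -0.0 | pos [ 480.7 -227.1   21.4] yaw 98.1 t 12.05 w 0.581 F [-1.4 -1.2  7.9]
 shift [-15.35  40.63 -22.94] twist 12.9 | pos [ 480.7 -227.1   21.4] yaw 98.1 t 12.05 w 0.581 F [-1.4 -1.2  7.9]
```

Emit:
{"fn": "step_arm", "kwargs": {
  "plan": "0 0 -2 0 45; 0 0 -6 0 45; 0 0 -11 0 45; 0 0 -16 0 45; 0 0 -21 0 45; -1 2 -22.9 0 45; -3 7 -22.9 4 45; -15.3 40.6 -22.9 12.9 45; -15.3 40.6 -22.9 12.9 45; -15.3 40.6 -22.9 12.9 45"
}}

```text
time_s: 13.05
eef_pos: [529.2, -12.9, 249.6]
ee_rot: [0.001, 0.043, 0.999, -0.0]
force: [0.2, -0.4, -2.2]
grip_width: 0.582
```

```bash
python3 -c "
from h import *
goal(574.9,197.3,250,85.2)"
```

```text
shift [-2.76 21.33 -0.04] twist -0.1 | pos [529.2 -12.9 249.6] yaw 85.1 t 13.05 w 0.582 F [ 0.2 -0.4 -2.2]
```

Emit:
{"fn": "step_arm", "kwargs": {
  "plan": "-2.6 20 0 0 45; -2.6 20 0 0 45; -2.6 20 0 0 45; -2.6 20 0 0 45; -2.6 20 0 0 45; -2.6 20 0 0 45; -2.6 20 0 0 45; -2.6 20 0 0 45"
}}

```text
time_s: 13.85
eef_pos: [572.0, 181.1, 249.0]
ee_rot: [0.0, 0.043, 0.999, -0.0]
force: [0.3, -0.1, -1.0]
grip_width: 0.58
```

```bash
python3 -c "
from h import *
cap('wrist','w5')
goal(574.9,197.3,50,85.2)"
```

```text
shift [-0.14  1.63 19.89] twist -0.1 | pos [572.  181.2 248.9] yaw 85.1 t 13.9 w 0.582 F [-0.5  0.8 -1. ]
```

View pics/w5.png

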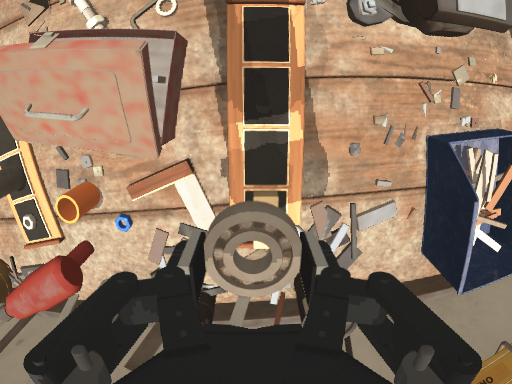

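Emit:
{"fn": "step_arm", "kwargs": {
  "plan": "-0.1 1.6 4 0 45; -0.1 1.6 9 0 45; -0.1 1.6 14 0 45; -0.1 1.6 18 0 45; -0.1 1.6 19.9 0 45; -0.1 1.6 19.9 0 45; -0.1 1.6 19.9 0 45; -0.1 1.6 19.9 0 45"
}}

```text
time_s: 14.7
eef_pos: [575.4, 198.0, 51.5]
ee_rot: [0.002, 0.042, 0.999, 0.0]
force: [-0.5, -1.6, -0.8]
grip_width: 0.579
```

```bash
python3 -c "
from h import *
goal(574.9,197.3,22,85.2)"
```

```text
shift [ 0.05 -0.08  2.95] twist -0.1 | pos [575.4 198.   51.5] yaw 85.1 t 14.7 w 0.579 F [-0.5 -1.6 -0.8]
```

Emit:
{"fn": "step_arm", "kwargs": {
  "plan": "0 -0.1 1 0 45; 0 -0.1 2 0 45; 0 -0.1 2.6 0 45; 0 -0.1 2.8 0 45; 0 -0.1 2.9 0 45; 0 -0.1 2.9 0 45"
}}

```text
time_s: 15.3
eef_pos: [574.1, 197.2, 21.4]
ee_rot: [-0.0, 0.042, 0.999, -0.0]
force: [-4.3, -1.1, 8.8]
grip_width: 0.583
```

```bash
python3 -c "
from h import *
goal(574.9,197.3,21.5,85.2)"
```

```text
shift [-0.08  0.02 -0.01] twist -0.0 | pos [574.1 197.2  21.4] yaw 85.2 t 15.3 w 0.583 F [-4.3 -1.1  8.8]
```

Emit:
{"fn": "step_arm", "kwargs": {
  "plan": "0 0 -0.1 0 65; 0 0 -0.1 0 70; 0 0 -0.1 0 70; 0 0 -0.1 0 70; 0 0 -3 0 70; 0 0 -8 0 70; 0 0 -13 0 70; 0 0 -18 0 70; 0 0 -23 0 70"
}}

```text
time_s: 16.2
eef_pos: [573.8, 197.2, 252.7]
ee_rot: [0.0, 0.042, 0.999, 0.0]
force: [1.5, 0.4, -0.1]
grip_width: 0.696
```

```bash
python3 -c "
from h import *
cap('wrist','w6')
goal(559.4,-217.2,255,98.1)"
```

```text
shift [ -1.81 -41.47   0.58] twist -12.9 | pos [576.1 197.5 261.9] yaw 85.2 t 16.25 w 0.701 F [-0.3 -1.1  8.5]
```

View pics/w6.png

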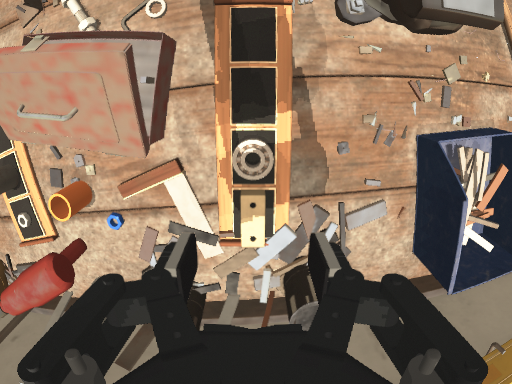

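Emit:
{"fn": "step_arm", "kwargs": {
  "plan": "-1.8 -41.5 0 -12.9 75; -1.8 -41.5 0 -12.9 75; -1.8 -41.5 0 -12.9 75; -1.8 -41.5 0 -12.9 75; -1.8 -41.5 0 -12.9 75; -1.8 -41.5 0 -12.9 75; -1.8 -41.5 0 -12.9 75; -1.8 -41.5 0 -12.9 75; -1.8 -41.5 0 -12.9 75; -1.8 -41.5 0 -12.9 75"
}}

```text
time_s: 17.25
eef_pos: [556.8, -220.0, 249.8]
ee_rot: [-0.0, -0.069, 0.998, 0.0]
force: [-0.3, 0.2, -1.2]
grip_width: 0.753
```

```bash
python3 -c "
from h import *
goal(559.4,-217.2,120,98.1)"
```

```text
shift [-0.3   0.24 12.98] twist -0.2 | pos [ 556.8 -220.   249.8] yaw 97.9 t 17.25 w 0.753 F [-0.3  0.2 -1.2]
```

Emit:
{"fn": "step_arm", "kwargs": {
  "plan": "-0.3 0.3 3 0 75; -0.3 0.3 8 0 75; -0.3 0.3 13 0 75; -0.3 0.3 13 0 75; -0.3 0.3 13 0 75; -0.3 0.3 13 0 75"
}}

```text
time_s: 17.85
eef_pos: [561.2, -214.6, 123.8]
ee_rot: [0.002, -0.071, 0.997, -0.001]
force: [0.7, 0.4, 1.0]
grip_width: 0.745
```

```bash
python3 -c "
from h import *
obs('sleeve_centre',83,3);obs('nut_centre',30,3)
goal(559.4,-217.2,35,98.1)"
```

```text
sleeve_centre 0.82 [252. 201.  63.  82.] 83 [ 559.2 -217.6   83.4] ((559.74072265625, -217.54689025878906), (41.689815521240234, 42.21474838256836), 69.99333953857422)
nut_centre 0.57 [250. 265.  24.  26.] 30 [ 636.4 -207.    30.3] ((637.4278564453125, -207.20748901367188), (24.8587646484375, 23.365686416625977), 88.60082244873047)
 shift [ 0.15 -0.22  8.72] twist -0.0 | pos [ 560.4 -214.7  122.2] yaw 98.1 t 18.05 w 0.749 F [ 0.3 -0.  -0.6]
```

Emit:
{"fn": "step_arm", "kwargs": {
  "plan": "0.1 -0.3 1 0 75; 0.1 -0.3 4 0 75; 0.1 -0.3 7 0 75; 0.1 -0.3 8.7 0 75; 0.1 -0.3 8.7 0 75; 0.1 -0.3 8.7 0 30; 0.1 -0.3 8.7 0 30; 0.1 -0.3 8.7 0 30; 0.1 -0.3 8.7 0 30; 0.1 -0.3 8.7 0 30",
  "grip_force": 50
}}

```text
time_s: 19.05
eef_pos: [559.8, -218.0, 34.8]
ee_rot: [0.001, -0.07, 0.998, -0.001]
force: [-1.2, 0.2, 6.4]
grip_width: 0.484
```

```bash
python3 -c "
from h import *
goal(495.1,203.9,275,85.2)"
```

```text
shift [  0.44  42.64 -24.09] twist 12.9 | pos [ 559.8 -218.    34.8] yaw 98.1 t 19.05 w 0.484 F [-1.2  0.2  6.4]
```

Emit:
{"fn": "step_arm", "kwargs": {
  "plan": "0 0 -2 0 30; 0 0 -6 0 30; 0 0 -11 0 30; 0 0 -16 0 30; 0 0 -21 0 30; 0 2 -24 0 30; 0 6 -24 4 30; 0.4 42.6 -24 12.9 30; 0.4 42.6 -24 12.9 30; 0.4 42.6 -24 12.9 30"
}}

```text
time_s: 20.05
eef_pos: [527.4, -9.2, 273.5]
ee_rot: [-0.0, 0.043, 0.999, 0.0]
force: [0.4, -0.5, -2.5]
grip_width: 0.48
```

```bash
python3 -c "
from h import *
goal(495.1,203.9,275,85.2)"
```

```text
shift [ 5.03 20.95 -0.15] twist -0.1 | pos [527.4  -9.2 273.5] yaw 85.1 t 20.05 w 0.48 F [ 0.4 -0.5 -2.5]
```

Emit:
{"fn": "step_arm", "kwargs": {
  "plan": "5 21 0 0 30; 5 21 0 0 30; 5 21 0 0 30; 5 21 0 0 30; 5 21 0 0 30; 5 21 0 0 30; 5 21 0 0 30; 5 21 0 0 30"
}}

```text
time_s: 20.85
eef_pos: [496.4, 201.4, 273.5]
ee_rot: [-0.0, 0.043, 0.999, -0.0]
force: [0.9, -1.1, -2.3]
grip_width: 0.48
```

```bash
python3 -c "
from h import *
goal(495.1,203.9,60,85.2)"
```

```text
shift [ 0.15  0.25 21.35] twist -0.1 | pos [496.4 201.4 273.5] yaw 85.1 t 20.85 w 0.48 F [ 0.9 -1.1 -2.3]
```

Emit:
{"fn": "step_arm", "kwargs": {
  "plan": "0.1 0.2 4 0 30; 0.1 0.2 9 0 30; 0.1 0.2 14 0 30; 0.1 0.2 18 0 30; 0.1 0.2 21.3 0 30; 0.1 0.2 21.3 0 30; 0.1 0.2 21.3 0 30; 0.1 0.2 21.3 0 30"
}}

```text
time_s: 21.65
eef_pos: [496.7, 204.4, 62.7]
ee_rot: [0.002, 0.042, 0.999, 0.0]
force: [-0.5, -0.2, -1.6]
grip_width: 0.48
```

```bash
python3 -c "
from h import *
goal(495.1,203.9,35,85.2)"
```

```text
shift [ 0.16 -0.07  2.77] twist -0.1 | pos [496.7 204.4  62.7] yaw 85.1 t 21.65 w 0.48 F [-0.5 -0.2 -1.6]
```

Emit:
{"fn": "step_arm", "kwargs": {
  "plan": "0.1 0 1 0 30; 0.1 0 2 0 30; 0.1 0 2.4 0 30; 0.1 0 2.6 0 30; 0.1 0 2.6 0 30; 0.1 0 2.6 0 30"
}}

```text
time_s: 22.25
eef_pos: [494.2, 204.7, 34.8]
ee_rot: [-0.0, 0.042, 0.999, -0.0]
force: [-2.2, -1.1, 4.5]
grip_width: 0.481
```

```bash
python3 -c "
from h import *
goal(495.1,203.9,35,85.2)"
```

```text
shift [-0.09 -0.07 -0.02] twist -0.0 | pos [494.2 204.7  34.8] yaw 85.2 t 22.25 w 0.481 F [-2.2 -1.1  4.5]
```

Emit:
{"fn": "step_arm", "kwargs": {
  "plan": "0 0 -0.1 0 60; 0 0 -0.1 0 65; 0 0 -0.1 0 65; 0 0 -0.1 0 65; 0 0 -3 0 65; 0 0 -8 0 65; 0 0 -13 0 65; 0 0 -18 0 65; 0 0 -22 0 65; 0 0 -22 0 65"
}}

```text
time_s: 23.25
eef_pos: [496.0, 205.0, 260.2]
ee_rot: [0.005, 0.042, 0.999, 0.001]
force: [0.6, 0.3, -0.7]
grip_width: 0.65
```

```bash
python3 -c "
from h import *
goal(637.4,-207.1,255,98.1)"
```

```text
shift [-17.54 -39.88   0.59] twist -12.9 | pos [496.  205.  260.2] yaw 85.2 t 23.25 w 0.65 F [ 0.6  0.3 -0.7]
```

Emit:
{"fn": "step_arm", "kwargs": {
  "plan": "-14 -40 0 -12.9 60; -14 -40 0 -12.9 60; -14 -40 0 -12.9 60; -14 -40 0 -12.9 60; -14 -40 0 -12.9 60; -14 -40 0 -12.9 60; -14 -40 0 -12.9 60; -14 -40 0 -12.9 60; -14 -40 0 -12.9 60; -14 -40 0 -12.9 60"
}}

```text
time_s: 24.25
eef_pos: [600.0, -209.4, 252.4]
ee_rot: [-0.001, -0.068, 0.998, 0.0]
force: [-0.3, 0.3, -0.6]
grip_width: 0.596
```

```bash
python3 -c "
from h import *
goal(634,-207,110,98.1)"
```

```text
shift [-3.43 -0.24 14.24] twist -0.3 | pos [ 600.  -209.4  252.4] yaw 97.8 t 24.25 w 0.596 F [-0.3  0.3 -0.6]
```

```bash
python3 - <<'E'
from h import *
info,im,d=cap('top')
rr,cc=np.mgrid[60:200,280:420]; P=world(info,d,rr.ravel(),cc.ravel())
k=(P[:,0]>585)&(P[:,0]<720)&(P[:,1]>-300)&(P[:,1]<-100)&(P[:,2]>38)&(P[:,2]<400)
Q=P[k]; Q=Q[np.argsort(np.hypot(Q[:,0]-637,Q[:,1]+207))]; print(len(Q)); print(np.round(Q[:25]))
cv2.imwrite('pics/c7.png',cv2.resize(im[60:200,260:420],None,fx=4,fy=4)[:,:,::-1])
E
```

```text
869
[[ 602. -151.  357.]
 [ 599. -152.  305.]
 [ 599. -151.  357.]
 [ 600. -150.  359.]
 [ 599. -150.  310.]
 [ 602. -149.  360.]
 [ 695. -170.  118.]
 [ 600. -149.  360.]
 [ 599. -149.  317.]
 [ 690. -163.  118.]
 [ 695. -169.  110.]
 [ 694. -167.  122.]
 [ 602. -147.  360.]
 [ 599. -149.  359.]
 [ 594. -152.  309.]
 [ 689. -161.  113.]
 [ 600. -148.  321.]
 [ 700. -178.  115.]
 [ 597. -150.  360.]
 [ 601. -147.  358.]
 [ 693. -166.  116.]
 [ 688. -159.  110.]
 [ 698. -173.  115.]
 [ 699. -175.  119.]
 [ 696. -169.  122.]]
```

View pics/c7.png

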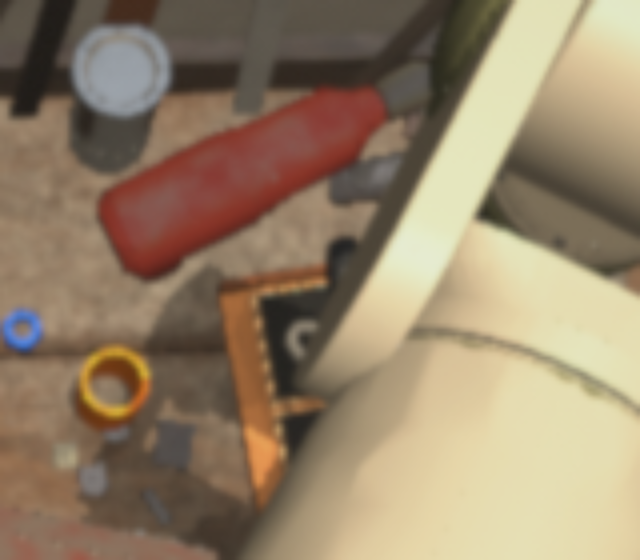

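Emit:
{"fn": "step_arm", "kwargs": {
  "plan": "-2.9 -0.2 3 0 60; -2.9 -0.2 8 0 60; -2.9 -0.2 12 -8 60; -2.9 -0.2 14.2 -16 60; -2.9 -0.2 14.2 -24 60; -2.9 -0.2 14.2 -31 60; -2.9 -0.2 14.2 -31 60; -2.9 -0.2 14.2 -31 60"
}}

```text
time_s: 25.1
eef_pos: [629.2, -202.7, 112.6]
ee_rot: [0.0, -0.333, 0.943, 0.0]
force: [0.3, 0.3, -0.0]
grip_width: 0.6
```

```bash
python3 - <<'E'
from h import *
goal(637.4,-207.1,20,128.8)
info,im,d=cap('wrist')
for r in spotter.regions_of('wrist','nut_centre')[:2]:
    rr,cc=np.nonzero(r['pixels']&(d>0)); P=world(info,d,rr,cc,True); Q=P[abs(P[:,2]-30)<3]
    print(round(r['conf'],2),np.round(r['extent']),len(Q),np.round(Q.mean(0),1) if len(Q) else '')
    if len(Q)<20: continue
    c=cv2.minAreaRect(Q[:,:2].astype(np.float32))[0]; print(c)
    for a in range(0,180,10):
        u=np.array([np.cos(np.radians(a)),np.sin(np.radians(a))]); p=Q[:,:2]@u; print(a,round(np.ptp(p),1),end='; ')
e=spotter.regions_of('wrist','nut_centre')[0]['extent']; x,y=int(e[0]),int(e[1])
cv2.imwrite('pics/nut.png',cv2.resize(im[max(0,y-45):y+45,x-60:x+60],None,fx=5,fy=5,interpolation=cv2.INTER_CUBIC)[:,:,::-1])
E
```

```text
shift [-0.36 -0.86  9.26] twist 0.1 | pos [ 629.2 -202.7  112.6] yaw 128.9 t 25.1 w 0.6 F [ 0.3  0.3 -0. ]
0.63 [482. 318.  60.  60.] 1 [600.7 188.2  29.7]
0.56 [244. 198.  30.  33.] 493 [ 637.2 -207.6   30.3]
(637.8319091796875, -207.7900848388672)
0 23.3; 10 24.4; 20 25.4; 30 25.6; 40 25.4; 50 25.0; 60 23.9; 70 24.2; 80 25.2; 90 25.5; 100 25.6; 110 25.0; 120 23.7; 130 23.9; 140 25.3; 150 25.8; 160 25.7; 170 24.7;
```

View pics/nut.png

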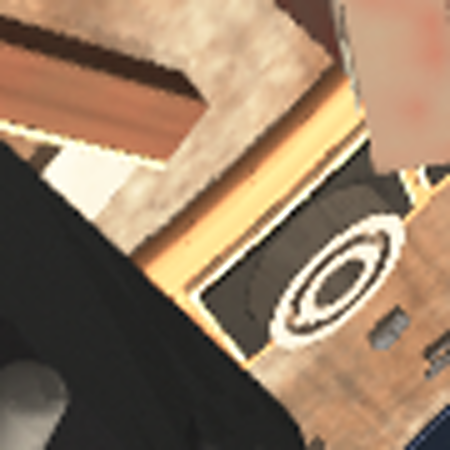

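Emit:
{"fn": "step_arm", "kwargs": {
  "plan": "-0.4 -0.9 1 4 60; -0.4 -0.9 4 4 60; -0.4 -0.9 7 4 60; -0.4 -0.9 9.2 4 60; -0.4 -0.9 9.2 4 60; -0.4 -0.9 9.2 4 15; -0.4 -0.9 9.2 4 15; -0.4 -0.9 9.2 4 15; -0.4 -0.9 9.2 4 15; -0.4 -0.9 9.2 4 15",
  "grip_force": 30
}}

```text
time_s: 26.25
eef_pos: [638.8, -208.5, 22.5]
ee_rot: [0.001, -0.301, 0.954, -0.001]
force: [0.2, 0.3, 5.9]
grip_width: 0.261
```

```bash
python3 -c "
from h import *
goal(637.6,-207.5,20,125)
goal(415.4,210.6,260,112)"
```

```text
shift [0.04 0.16 0.25] twist 0.1 | pos [ 638.8 -208.5   22.5] yaw 125.1 t 26.25 w 0.261 F [0.2 0.3 5.9]
 shift [ -5.83  47.07 -23.88] twist 13.1 | pos [ 638.8 -208.5   22.5] yaw 125.1 t 26.25 w 0.261 F [0.2 0.3 5.9]
```

Emit:
{"fn": "step_arm", "kwargs": {
  "plan": "0 0 -2 0 15; 0 0 -6 0 15; 0 0 -11 0 15; 0 0 -16 0 15; 0 0 -21 0 15; 0 0 -23.9 0 15; -1 7 -23.9 3 15; -5.8 47 -23.9 13 15; -5.8 47 -23.9 13 15; -5.8 47 -23.9 13 15"
}}

```text
time_s: 27.25
eef_pos: [543.1, -29.7, 260.0]
ee_rot: [0.0, -0.191, 0.982, -0.0]
force: [0.9, 0.4, -0.8]
grip_width: 0.264
```

```bash
python3 -c "
from h import *
goal(415.4,210.6,260,112)"
```

```text
shift [ 2.840e+00  2.706e+01 -1.000e-02] twist 0.0 | pos [543.1 -29.7 260. ] yaw 112.0 t 27.25 w 0.264 F [ 0.9  0.4 -0.8]
```

Emit:
{"fn": "step_arm", "kwargs": {
  "plan": "2.8 27 0 0 15; 2.8 27 0 0 15; 2.8 27 0 0 15; 2.8 27 0 0 15; 2.8 27 0 0 15; 2.8 27 0 0 15; 2.8 27 0 0 15; 2.8 27 0 0 15; 2.8 27 0 0 15"
}}

```text
time_s: 28.15
eef_pos: [417.6, 207.5, 259.7]
ee_rot: [0.0, -0.191, 0.982, -0.0]
force: [-1.0, -0.8, -0.6]
grip_width: 0.262
```

```bash
python3 -c "
from h import *
cap('wrist','w8')
goal(415.4,210.6,50,112)"
```

```text
shift [ 0.09  0.37 20.96] twist -0.0 | pos [417.6 207.5 259.6] yaw 112.0 t 28.2 w 0.265 F [ 0.2 -0.2  0.1]
```

View pics/w8.png

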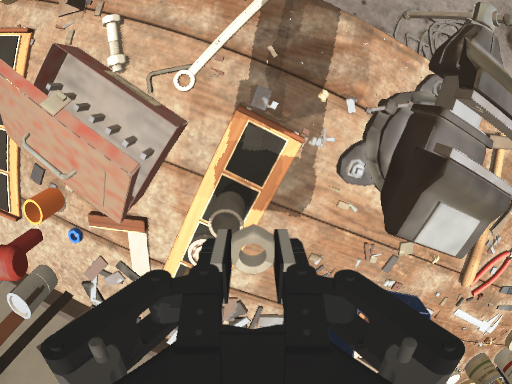

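Emit:
{"fn": "step_arm", "kwargs": {
  "plan": "0.1 0.3 4 0 15; 0.1 0.3 9 0 15; 0.1 0.3 14 0 15; 0.1 0.3 18 0 15; 0.1 0.3 20.9 0 15; 0.1 0.3 20.9 0 15; 0.1 0.3 20.9 0 15; 0.1 0.3 20.9 0 15"
}}

```text
time_s: 29.0
eef_pos: [416.3, 210.8, 52.2]
ee_rot: [0.002, -0.191, 0.982, 0.0]
force: [-1.0, -0.4, 0.5]
grip_width: 0.265
```

```bash
python3 -c "
from h import *
goal(415.4,210.6,22.5,112)"
```

```text
shift [0.1  0.02 2.97] twist 0.0 | pos [416.3 210.8  52.2] yaw 112.0 t 29.0 w 0.265 F [-1.  -0.4  0.5]
```

Emit:
{"fn": "step_arm", "kwargs": {
  "plan": "0 0 1 0 15; 0 0 2 0 15; 0 0 2.4 0 15; 0 0 2.7 0 15; 0 0 2.7 0 15; 0 0 2.7 0 15"
}}

```text
time_s: 29.6
eef_pos: [415.1, 210.9, 23.6]
ee_rot: [0.0, -0.191, 0.981, 0.0]
force: [0.7, -0.1, -0.5]
grip_width: 0.265
```

```bash
python3 -c "
from h import *
goal(415.4,210.6,22.5,112)"
```

```text
shift [-0.02 -0.04  0.11] twist 0.1 | pos [415.1 210.9  23.6] yaw 112.1 t 29.6 w 0.265 F [ 0.7 -0.1 -0.5]
```

Emit:
{"fn": "step_arm", "kwargs": {
  "plan": "0 0 0.1 0 15; 0 0 0.1 0 15; 0 0 0.1 0 45; 0 0 0.1 0 50; 0 0 0.1 0 50; 0 0 -2 0 50; 0 0 -6 0 50; 0 0 -11 0 50; 0 0 -16 0 50; 0 0 -21 0 50"
}}

```text
time_s: 30.6
eef_pos: [414.5, 210.7, 235.8]
ee_rot: [0.0, -0.191, 0.981, 0.0]
force: [1.4, 1.0, -0.3]
grip_width: 0.5
```

```bash
python3 -c "
from h import *
goal(475,195,290,85.2)"
```

```text
shift [-5.02 -3.73 -5.42] twist 26.9 | pos [414.5 210.7 235.8] yaw 112.1 t 30.6 w 0.5 F [ 1.4  1.  -0.3]
```

Emit:
{"fn": "step_arm", "kwargs": {
  "plan": "-5 -3.7 -5.4 27 50; -5 -3.7 -5.4 27 50; -5 -3.7 -5.4 27 50; -5 -3.7 -5.4 27 50; -5 -3.7 -5.4 27 50; -5 -3.7 -5.4 27 50; -5 -3.7 -5.4 27 50; -5 -3.7 -5.4 27 50"
}}

```text
time_s: 31.4
eef_pos: [475.0, 195.4, 287.4]
ee_rot: [-0.0, 0.042, 0.999, -0.0]
force: [-0.4, 0.1, 0.4]
grip_width: 0.5
```

```bash
python3 - <<'E'
from h import *
goal(475,195,290,85.2)
obs('block_centre',43.5);obs('bearing_centre',33.5);obs('sleeve_centre',83.5);obs('nut_centre',30);
info,im,d=cap('wrist','w9')
for r in spotter.regions_of('wrist','rack_to')[:1]:
    rr,cc=np.nonzero(r['pixels']&(d>0)); P=world(info,d,rr,cc,True); Q=P[(P[:,2]>5)&(P[:,2]<25)]
    print('rack',r['conf'],cv2.minAreaRect(Q[:,:2].astype(np.float32)))
E
```

```text
shift [-0.   -0.04 -0.26] twist -0.0 | pos [475.  195.4 287.4] yaw 85.2 t 31.4 w 0.5 F [-0.4  0.1  0.4]
block_centre 0.96 [261. 266.  20.  47.] 43.5 [651.3 189.2  43.5] ((654.0040283203125, 189.55517578125), (31.066335678100586, 73.98373413085938), 84.8431167602539)
bearing_centre 0.72 [261. 219.  39.  38.] 33.5 [573.6 196.4  32.5] ((574.0721435546875, 196.67758178710938), (51.77851104736328, 51.47121810913086), 16.23369026184082)
bearing_centre 0.37 [262. 107.  15.  16.] 33.5 [416.6 210.8  30.7] ((416.76824951171875, 211.0334014892578), (24.121387481689453, 23.123943328857422), 85.27776336669922)
sleeve_centre 0.57 [264. 171.  35.  41.] 83.5 [493.7 203.   83.3] ((493.9674072265625, 203.2169952392578), (39.10539245605469, 39.47964096069336), 86.68965911865234)
nut_centre 0.63 [262. 108.  14.  22.] 30 [416.2 210.9  30.6] ((416.1275939941406, 210.95932006835938), (22.967937469482422, 25.437557220458984), 52.98564910888672)
rack 0.95 ((534.7964477539062, 200.62200927734375), (100.35347747802734, 341.4435119628906), 85.3792953491211)
```

View pics/w9.png

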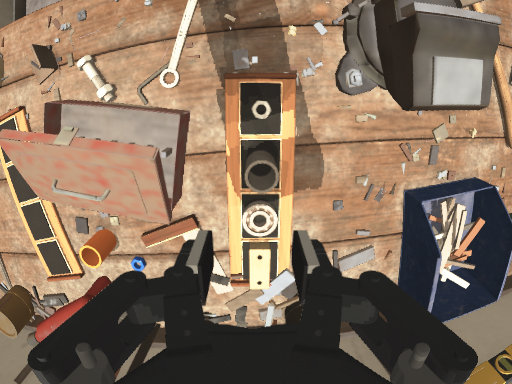

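All four parts are within about 1 mm of their pad centres, with nothing held and the arm clear. I'm handing the job in.

```bash
python3 -c "
from h import *
print(workorder.finish_job())"
```

```text
the job is handed in; nothing more can be done
None
```

The four parts now stand on the empty rack in reverse order. From farthest to nearest they are block, bearing, sleeve and nut. The job was handed in at about 32 s on the robot's clock, well under the 112 s limit.

- **Position:** the last wrist picture put each part within about 1.5 mm of the middle of its pad.
- **Attitude:** the sleeve is upright and the bearing and nut lie flat. The block lies flat, turned to within about 0.6° of the rack's direction. It had stood about 8° off the full rack's direction at the start.
- **Clearance and forces:** the gripper was open and about 0.29 m above the table when I handed in. The largest force I saw reported at the end of a move was about 10 N.
- **Look-alikes:** the orange sleeve and blue nut were left alone.

One check disagreed. A network labelled the nut as a second bearing, with a low confidence of 0.37, but the picture clearly shows the nut there. Another false nut detection spoiled one close-up crop, so I took the nut's orientation from the depth points instead.

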